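Load the parts washer through its splash flap

TASK

The tray with the dirty bearing cup stands on the infeed of the bench parts washer. Take the tray pusher by its handle and push the tray in through the sprung splash flap until it sits firmly against the end stop inside (you cannot see the stop: feel for it, and do not ram it). Then draw the pusher out again so that the flap shuts behind the tray, stand the pusher on the worktop, and leave the cup in its tray and the other things on the bench where they are.

Things in the scene. Friction and masses are not known exactly. Their poses are not given: they have to be found in the camera images.
- washer: bench parts washer, a low grey steel cabinet, fixed, 134 mm wide, 105 mm high (138 mm at the brass elbow on its roof). Origin on the worktop, below the middle of its mouth; x points inwards along the tray lane, y to the left when facing in, z up. The cabinet fills x = 4 to 186 mm. A firm push is about 10 N on its end stop through the tray; more than 25 N harms it
- mouth (a point): middle of the washer's mouth, on the plate the tray slides on (12 mm above the worktop). The mouth is 78 mm wide with rounded corner posts, and open to 78 mm above the worktop; the lane inside stays 78 mm wide. A rigid end stop stands inside, out of sight, clamped at another setting each time: the tray comes to rest on it with its centre at washer x between 100 and 130 mm
- infeed_edge (a point): middle of the front edge of the drip plate that runs in under the washer: 115 mm in front of the mouth, top 12 mm above the worktop. The plate is 96 mm wide; on it, in front of the mouth, two side guides, 85 mm apart at the outer end and 79 mm at the mouth, their tops 27 mm above the worktop
- flap (a joint): angle of the sprung splash flap in rad: 0 = hanging shut, grows as it swings inwards, to at most 1.45; it cannot swing outwards. Spring moment 0.06 N m when shut and 0.12 N m more per rad; it and the tray together cost up to some 8 N of push. It rides over the tray's walls and the pusher's bar, and shuts once nothing tall stands within about 45 mm past the mouth
- flap_edge (a point): middle of the lower edge of the flap, a steel sheet 74 mm wide and 60 mm long, hinged along its top edge at washer x = 4 mm, 76 mm above the worktop
- tray: loose open square tray of perforated stainless steel, 70 x 70 mm, 22 mm high, walls and floor 2.5 mm, 0.22 kg or so; origin in the middle of its underside, x along the lane (inwards) at the start. It stands on the drip plate in front of the flap
- bearing_cup: loose steel bearing cup (ring) lying flat in the tray, 44 mm across, 18 mm high; origin in the middle of its underside
- pusher: tray pusher, loose, standing on the worktop: an upright black handle and a flat steel bar 18 mm wide running forward to a turned-down blade. Origin on its underside below the handle's middle; x forward along the bar, z up. Handle 46 mm long (x), 22 mm thick (y) at heights 26 to 76 mm; foot below 32 mm thick, cap above 26 mm thick, to 86 mm. Bar top at 36 mm. About 0.24 kg
- pusher_blade (a point): middle of the front face of the pusher's blade, 165 mm ahead of the pusher's origin, 18 mm above its underside. The blade is 50 mm wide and reaches from the underside to the bar's top (36 mm)
- axle: bystander: loose steel hub axle, 95 mm long, 12 mm thick, lying between the brush and the washer's infeed
- brush_small: bystander: loose flat brush with wooden handle, 180 mm long, lying to the right of the vice
- spanner_10: bystander: loose spanner, 165 mm long, 6 mm thick, lying near the front edge of the worktop

How it is judged:
On the way, in this order (a step that is already met when the one before it is completed fails the run):
1. the tray is on its way in through the flap (value of joint flap above 0.4 rad and x of tray in the frame of washer above 0 m), for 0.1 s.
2. the tray is wholly inside and pressed against the end stop with more than 5 N (x of tray in the frame of washer above 0.096 m and contact force between tray and washer above 5 N), for 0.1 s.
At the end, for the whole second after the job is handed in: Tray flat inside the washer (centre over 96 mm past the mouth), flap shut within 0.08 rad, cup flat in the tray; the pusher out (blade at least 20 mm in front of the mouth), standing upright on the worktop (underside within 6 mm), let go, all at rest (x of tray in the frame of washer above 0.096 m and angle between tray's own z axis and vertical below 0.08 rad and value of joint flap below 0.08 rad and horizontal distance between bearing_cup and tray below 0.022 m and z of bearing_cup in the frame of tray below 0.008 m and x of pusher_blade in the frame of washer below -0.02 m and height (world z) of pusher below 0.006 m and angle between pusher's own z axis and vertical below 0.1 rad and linear speed of each of pusher, tray below 0.02 m/s); the robot touches nothing.
It fails at once if the tray is rammed: more than 25 N between the tray and the washer (its end stop, posts, walls or flap) (contact force between tray and washer above 25 N).
It fails at once if the pusher presses on the washer or its flap with more than 25 N (contact force between pusher and washer above 25 N).
It fails at once if the axle, brush or spanner is shifted by more than 30 mm (distance of any of axle, brush_small, spanner_10 from where it was at the start of the episode above 0.03 m).
It also fails if it takes over 48 s, if anything falls off the work surface, if the arm or the gripper's body presses on something with over 40 N, if the wrist force passes 120 N, or if a joint passes its speed limit or range.

ROBOT

A 6-joint arm with a two-finger parallel gripper is mounted at the origin on a cart in front of the work surface, level with it; the furniture and walls round the work are solid. World frame = base frame: x ahead of the robot, y to its left, z up, the work surface at z = 0. Lengths are in m, angles in rad, forces in N, time in s.
With the tool pointing down it reaches from about 0.325 to 0.85 m from the base axis. Payload 4.4 kg.
Tool frame: the origin (TCP) lies on the mounting face of the last link; the fingertips stand 199 mm ahead of it and the grasp point (between the pads) lies 180 mm ahead of it; z points along the fingers, y is the line along which they close (so a half turn about z gives the same grasp; the last joint's range is limited). The gripper opens to 94 mm and grips with 3 to 60 N. Pads are 16 mm wide; open, the fingers measure 119 mm over their backs; the gripper's body (75 mm by 177 mm) begins 78 mm behind the grasp point.
Start: joints at [1.022, 0.207, 1.542, -0, 1.393, -0.15], TCP at [0.223, 0.53, 0.405] pointing down, gripper open.
Joint ranges: [-2.73, 2.73], [-0.86, 2.22], [0.23, 2.46], [-1.11, 4.25], [0.08, 2.63], [-2.82, 2.82]. Speed limits (rad/s): [2.79, 2.79, 3.14, 3.14, 3.14, 3.14].

INTERFACE

Orientations are given as a unit quaternion [x, y, z, w].
In Python, from workcell import r, optics, ticket gives the robot as it stands.
- The arm moves only by the tool step_arm, never from a script. Its argument "series" is text: rows parted by semicolons, each of 5 numbers parted by spaces: the shift along the tool's x, y, z normalised to -1 to 1, where 1 is 25 mm, then the turn about the tool's z normalised to -1 to 1, where 1 is 5 degrees, then the opening, from -1 (shut) to 1 (fully open). In form: tx ty tz roll gripper; .... A call has 1 to 10 rows; each row shifts and turns the commanded pose from where the row before left it, along the tool's axes as they then stand; what a row does not reach is not made up. A row lasts 1/10 s, in which the tool goes at most 50 mm and 8.59 degrees, less where a joint would pass 70% of its speed; a pose out of reach is approached as far as the arm can. A call with a number of a shift or a turn outside -1 to 1 is refused whole. A call with a gripper value outside its range is refused whole. The fingers move at their own pace and stop on an object; "force" is the grip in N (left out, the last holds). Time passes only in rows, so rows that do not move let the fingers close. It gives the time, the measured TCP pose, the force, the opening and the grip force at its end, in the units of the state.
- r.state(): the state, without advancing time (a new reading comes with each control period).
- optics.grab_frame(name): name is "side" or "top"; returns the picture (420x560x3 uint8, red, green, blue); there is no depth.
- optics.calibration(name): a dict with "fx", "fy", "cx", "cy" (pixels), "k1" (the pictures are not rectified: a ray, as slopes to the right and down, at radius r is drawn at 1 + k1 r^2 times it, then the intrinsics apply), "world_from_camera" (4x4, takes a point from camera to world coordinates). Camera axes: x right, y up, looking along -z (the intrinsics and any distortion apply to the point x, -y, -z); pixel columns grow to the right and rows downward; lengths in m; the calibration is good to about 2 mm. A picture is of the moment at which its call begins. calibration takes no time and is no camera call.
- ticket.sign_off(): hands the job in; it is judged then, once.
The state is a dict: "time": time; "joint_pos": joint angles; "qvel": joint speeds; "joint_efforts": joint torques, N m; "ee_pos": TCP position; "orientation": TCP orientation; "wrist_force": force on the tool from outside, world axes, zero at the start; "torque": the same for the moment, N m; "opening": finger opening in m; "finger_force": force on a finger pad.
Only numpy, scipy, OpenCV 4.12 (cv2) and the standard library are available. Lean on these libraries where they do the work, as an engineer would, in place of code of your own. Each camera call takes 0.05 s, during which the arm holds its last target. There are 200 camera calls.

## Working session

There is one attempt and no reset: what is moved stays moved. The work goes in short steps, Python scripts to look and compute and a tool call to move; the robot and the scene stay as the last step left them, time stands still between calls to the robot, and variables do not carry over. Pictures are saved under pics/ and viewed, at most 10 in all, crops included, and the job is handed in when it is done.

Besides the shell and the picture viewer there is one more tool, called as name(argument=value, ...) on one line, values as JSON. step_arm: Moves the arm, as the interface text tells. Scaled input: -1 to 1 covers 25 mm each way for a shift and 5 degrees each way for a turn. Its arguments: {"type":"object","properties":{"series":{"type":"string"},"force":{"type":"number"}},"required":["series"]}

```bash
mkdir -p pics; python3 - <<'E'
from workcell import r, optics, ticket
import cv2,numpy as np
for n in("top","side"):
    f=optics.grab_frame(n); cv2.imwrite(f"pics/{n}0.png",cv2.cvtColor(f,cv2.COLOR_RGB2BGR)); c=optics.calibration(n); print(n,{k:(np.round(v,4).tolist() if k=="world_from_camera" else v) for k,v in c.items()})
print(r.state())
E
```

```text
top {'fx': 497.43996921115, 'fy': 497.43996921115, 'cx': 268.2623321660431, 'cy': 209.866137045915, 'k1': -0.023568706259578666, 'world_from_camera': [[0.0012, 0.9834, -0.1817, 0.3305], [-0.9995, -0.0043, -0.0298, -0.3309], [-0.0301, 0.1817, 0.9829, 0.9678], [0.0, 0.0, 0.0, 1.0]]}
side {'fx': 511.76086029228225, 'fy': 511.76086029228225, 'cx': 278.4044611322803, 'cy': 204.17137478834053, 'k1': -0.05961587866310738, 'world_from_camera': [[0.8193, 0.2272, -0.5265, 0.0445], [-0.5728, 0.2823, -0.7695, -1.014], [-0.0262, 0.932, 0.3615, 0.3838], [0.0, 0.0, 0.0, 1.0]]}
{'time': 0.1, 'joint_pos': array([ 1.02152194e+00,  2.07352663e-01,  1.54279724e+00,  4.22187649e-06,
        1.39349432e+00, -1.50491029e-01]), 'qvel': array([-0.00133212, -0.00257048, -0.00347504, -0.0001313 ,  0.00049544,
       -0.00031287]), 'joint_efforts': array([-7.01070185e-04, -3.71861923e+01, -2.82295454e+01,  7.00486894e-02,
        3.10453051e-02, -5.29116505e-05]), 'ee_pos': array([0.22310673, 0.52960315, 0.40360292]), 'orientation': array([ 1.98073361e-01,  9.80186662e-01, -9.62925159e-04, -3.53578580e-04]), 'wrist_force': array([-0.07682616, -0.12697246, -0.23374621]), 'torque': array([ 0.0237843 ,  0.03916004, -0.02084944]), 'finger_force': 0.0, 'opening': 0.09422669509402154}
```

View pics/top0.png

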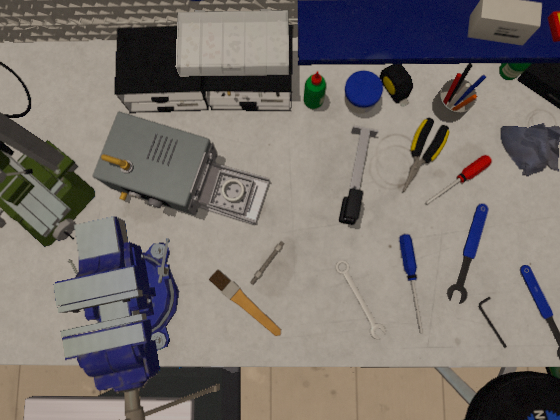

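View pics/side0.png

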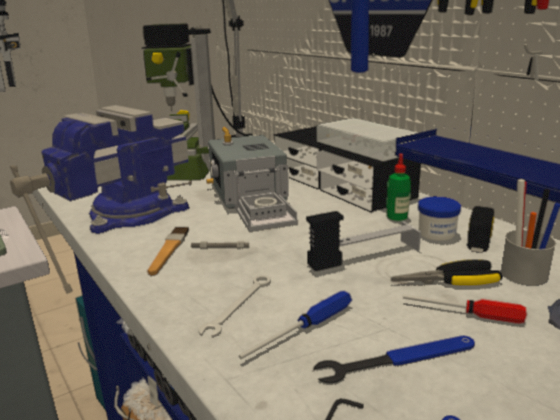

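The top view shows the washer at about (155,165), with its mouth facing right and slightly down. The tray is at (234,192), the pusher handle at (350,208) with its blade at (363,131), and the axle at (267,262). I'll enlarge this area to measure it.

```bash
cat > h.py <<'E'
import numpy as np,cv2
from workcell import r, optics, ticket
def cal(n):
    c=optics.calibration(n); K=np.array([[c["fx"],0,c["cx"]],[0,c["fy"],c["cy"]],[0,0,1]]); return c,K
def ray(n,p):
    c,K=cal(n); u=cv2.undistortPoints(np.array([[p]],float),K,np.array([c["k1"],0,0,0.]))[0,0]  # k1 model
    T=np.array(c["world_from_camera"]); return T[:3,3],T[:3,:3]@np.array([u[0],-u[1],-1])
def plane(n,p,z):
    o,d=ray(n,p); return o+d*(z-o[2])/d[2]
def proj(n,P):
    c,K=cal(n); T=np.array(c["world_from_camera"]); q=T[:3,:3].T@(np.array(P)-T[:3,3]); s=np.array([q[0],-q[1]])/-q[2]
    s=s*(1+c["k1"]*(s@s)); return K[:2,:2]@s+K[:2,2]
def save(n,name,box,k):
    f=optics.grab_frame(n); x0,x1,y0,y1=box
    cv2.imwrite("pics/"+name,cv2.cvtColor(cv2.resize(f[y0:y1,x0:x1],None,fx=k,fy=k,interpolation=cv2.INTER_CUBIC),cv2.COLOR_RGB2BGR)); return f
E
python3 - <<'E'
import cv2
f=cv2.imread("pics/top0.png")
a=cv2.resize(f[105:235,180:380],None,fx=4,fy=4,interpolation=cv2.INTER_CUBIC)
cv2.imwrite("pics/c1.png",a)
E
```

```text
(no output)
```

View pics/c1.png

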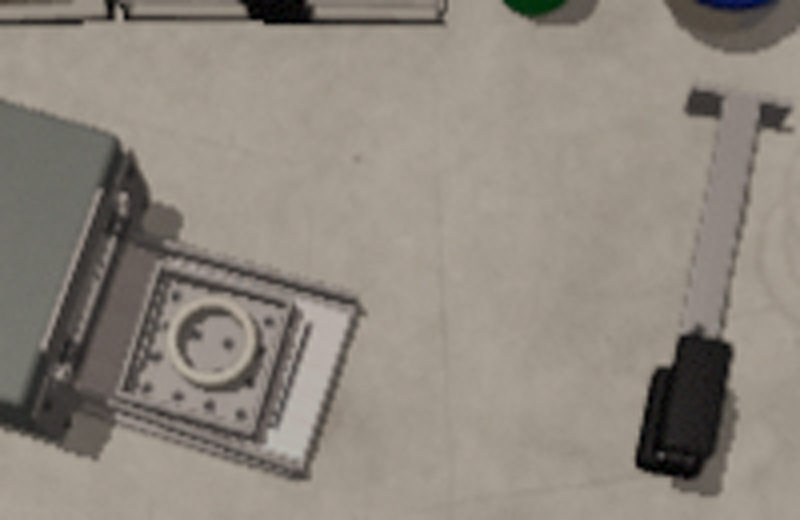

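The crop shows the tray's top corners at (163,262), (300,305), (262,438) and (122,395). The roof's front edge runs from (122,137) to (17,432), and the plate's front edge from (362,312) to (308,478). The bar's centreline runs from (742,95) to (706,330), and the cap spans about y 337–474.

```bash
python3 - <<'E'
from h import *
P=lambda x,y,z:plane("top",(180+(x+.5)/4-.5,105+(y+.5)/4-.5),z)[:2]
t=np.array([P(*p,.034) for p in[(163,262),(300,305),(262,438),(122,395)]])
print("tray",t.mean(0),[np.linalg.norm(t[i]-t[i-1]) for i in range(4)], "ang(in)",np.degrees(np.arctan2(*((t[0]-t[1]+t[3]-t[2])[::-1]))))
rf=[P(122,137,.105),P(17,432,.105)];d=rf[0]-rf[1];print("roof",rf,np.linalg.norm(d),np.degrees(np.arctan2(d[1],d[0]))+90,"mid",sum(rf)/2)
pl=[P(362,312,.012),P(308,478,.012)];d=pl[0]-pl[1];print("plate",np.linalg.norm(d),np.degrees(np.arctan2(d[1],d[0]))+90,"mid",sum(pl)/2)
b=[P(742,95,.036),P(706,330,.036)];d=b[0]-b[1];a=np.arctan2(d[1],d[0]);print("bar",b,np.linalg.norm(d),np.degrees(a),"origin from blade",b[0]-.165*d/np.linalg.norm(d))
c=[P(x,y,.086) for x,y in[(682,337),(733,340),(697,474),(720,455)]];print("cap",c)
bl=[P(690,90,.036),P(793,105,.036)];print("blade",bl,np.linalg.norm(bl[0]-bl[1]),sum(bl)/2)
# dark mask of handle
f=cv2.imread("pics/top0.png")[180:235,330:370];m=(f.max(2)<45).astype('uint8');ys,xs=np.nonzero(m);print(len(xs),xs.min()+330,xs.max()+330,ys.min()+180,ys.max()+180)
s=r.state();from scipy.spatial.transform import Rotation as R;print(R.from_quat(s["orientation"]).as_matrix().round(3))
E
```

```text
tray [ 0.5384721  -0.23361303] [np.float64(0.06839801155541542), np.float64(0.07035123494301762), np.float64(0.06754605498896347), np.float64(0.07087594140455758)] ang(in) 72.19783474580673
roof [array([ 0.62195123, -0.19863813]), array([ 0.48572284, -0.15498968])] 0.14305020654883877 72.23420762483568 mid [ 0.55383704 -0.1768139 ]
plate 0.08686882642618345 72.42036646748716 mid [ 0.52052463 -0.29237299]
bar [array([ 0.66410806, -0.491999  ]), array([ 0.54631569, -0.47072515])] 0.11969803723222755 -10.2375306407659 origin from blade [ 0.50173496 -0.46267366]
cap [array([ 0.5315485 , -0.45229899]), array([ 0.53003665, -0.47524021]), array([ 0.46880424, -0.45718093]), array([ 0.47736581, -0.46769116])]
blade [array([ 0.66688396, -0.46672938]), array([ 0.65878563, -0.51663129])] 0.050554754987880396 [ 0.6628348  -0.49168034]
577 339 362 189 224
[[-0.922  0.388 -0.001]
 [ 0.388  0.922 -0.002]
 [ 0.    -0.002 -1.   ]]
```

step_arm(series="-.78 -.98 -.4 0 1;-.78 -.98 -.4 0 1;-.78 -.98 -.4 0 1;-.78 -.98 -.4 0 1;-.78 -.98 -.4 0 1;-.78 -.98 -.4 0 1;-.78 -.98 -.4 0 1;-.78 -.98 -.4 0 1;-.78 -.98 -.4 0 1;-.78 -.98 -.4 0 1")

```text
time: 1.1
ee_pos: [0.3077, 0.2271, 0.5046]
orientation: [0.198, 0.98, -0.0, -0.0]
wrist_force: [0.6, 0.1, -0.2]
opening: 0.0938
finger_force: 0.0
```

step_arm(series="-.78 -.98 0 0 1;-.78 -.98 0 0 1;-.78 -.98 0 0 1;-.78 -.98 0 0 1;-.78 -.98 0 0 1;-.78 -.98 0 0 1;-.78 -.98 0 0 1;-.78 -.98 0 0 1;-.78 -.98 0 0 1;-.78 -.98 0 0 1")

```text
time: 2.1
ee_pos: [0.3923, -0.0744, 0.5043]
orientation: [0.198, 0.98, 0.0, -0.0]
wrist_force: [-0.1, -0.3, -0.7]
opening: 0.0938
finger_force: 0.0
```

step_arm(series="-.78 -.98 0 0 1;-.78 -.98 0 0 1;-.78 -.98 0 0 1;-.78 -.98 0 0 1;-.78 -.98 0 0 1;-.78 -.98 0 0 1;-.78 -.98 0 0 1;-.78 -.98 0 0 1;-.78 -.98 0 0 1;-.78 -.98 0 0 1")

```text
time: 3.1
ee_pos: [0.4771, -0.3758, 0.5038]
orientation: [0.198, 0.98, 0.0, -0.001]
wrist_force: [0.5, -0.1, -0.2]
opening: 0.0942
finger_force: 0.0
```

step_arm(series="-.78 -.98 0 0 1;-.78 -.98 0 0 1;-.78 -.98 0 0 1;0 0 .2 1 1;0 0 .2 1 1;0 0 .2 1 1;0 0 .2 1 1;0 0 .2 1 1;0 0 .2 1 1;0 0 .2 1 1")

```text
time: 4.1
ee_pos: [0.5023, -0.465, 0.4685]
orientation: [0.485, 0.874, 0.0, -0.001]
wrist_force: [0.5, 0.4, 0.3]
opening: 0.094
finger_force: 0.0
```

step_arm(series="0 0 .2 1 1;0 0 .2 1 1;0 0 .2 1 1;0 0 .2 1 1;0 0 .2 1 1;0 0 .2 1 1;0 0 .2 1 1;0 0 .2 1 1;0 0 .2 1 1;0 0 .2 1 1")

```text
time: 5.1
ee_pos: [0.5023, -0.4649, 0.4185]
orientation: [0.809, 0.587, -0.0, -0.001]
wrist_force: [-0.1, 0.3, 0.1]
opening: 0.0939
finger_force: 0.0
```

step_arm(series="0 0 .2 1 1;0 0 .2 1 1;0 0 .2 1 1;0 0 .2 1 1;0 0 .2 1 1;0 0 .2 1 1;0 0 .2 1 1;0 0 .2 1 1;0 0 .2 1 1;0 0 .2 1 1")

```text
time: 6.1
ee_pos: [0.5022, -0.4649, 0.3685]
orientation: [0.982, 0.19, -0.0, -0.001]
wrist_force: [-0.2, 0.7, 0.5]
opening: 0.0938
finger_force: 0.0
```

step_arm(series="0 0 .2 1 1;0 0 .2 1 1;0 0 .2 1 1;0 0 .2 1 1;0 0 .2 1 1;0 0 .2 1 1;0 0 0 .48 1;0 0 0 0 1")

```text
time: 6.9
ee_pos: [0.5022, -0.4648, 0.3385]
orientation: [0.996, -0.089, -0.001, -0.001]
wrist_force: [0.3, 0.2, 0.4]
opening: 0.0939
finger_force: 0.0
```

```bash
python3 - <<'E'
from h import *
from scipy.spatial.transform import Rotation as R
s=r.state();M=R.from_quat(s["orientation"]).as_matrix();print(s["ee_pos"],M.round(3),np.degrees(np.arctan2(M[1,0],M[0,0])),s["joint_pos"])
f=save("top","t1.png",(250,450,100,250),4)
E
```

```text
[ 0.50216897 -0.46482622  0.33854567] [[ 0.984 -0.178 -0.001]
 [-0.178 -0.984  0.001]
 [-0.002 -0.001 -1.   ]] -10.238924136465526 [-8.73099240e-01  4.87705102e-01  1.30869073e+00 -4.13227761e-05
  1.34712967e+00  8.76410141e-01]
```

View pics/t1.png

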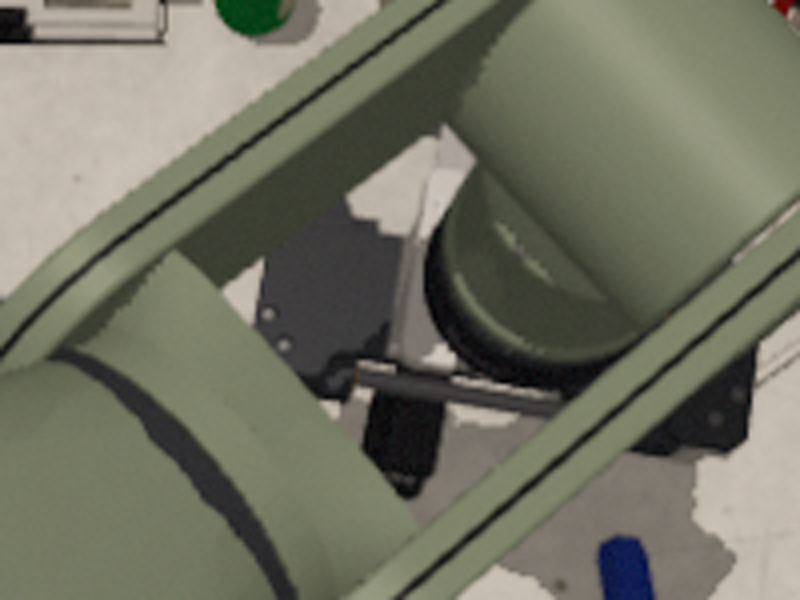

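The arm hides most of the view here, but the handle lies between the fingers. I'll lower and grip.

step_arm(series="0 -.08 .8 0 1;0 0 .8 0 1;0 0 .8 0 1;0 0 .8 0 1;0 0 .6 0 1;0 0 .4 0 1;0 0 0 0 1")

```text
time: 7.65
ee_pos: [0.5023, -0.4626, 0.2328]
orientation: [0.996, -0.089, -0.001, -0.001]
wrist_force: [-0.6, 0.6, -1.1]
opening: 0.0942
finger_force: 0.0
```

step_arm(series="0 0 0 0 -1;0 0 0 0 -1;0 0 0 0 -1;0 0 0 0 -1;0 0 0 0 -1;0 0 0 0 -1;0 0 0 0 -1;0 0 0 0 -1;0 0 0 0 -1", force=50)

```text
time: 8.55
ee_pos: [0.5027, -0.463, 0.2346]
orientation: [0.996, -0.089, -0.0, -0.0]
wrist_force: [-1.1, -0.6, -1.9]
opening: 0.0259
finger_force: 48.0
```

```bash
python3 - <<'E'
from h import *
p=proj("side",(.502,-.463,.06));print(p)
x,y=int(p[0]),int(p[1]);save("side","s1.png",(x-80,x+120,y-80,y+70),4)
E
```

```text
[322.67984047 231.8327808 ]
```

View pics/s1.png

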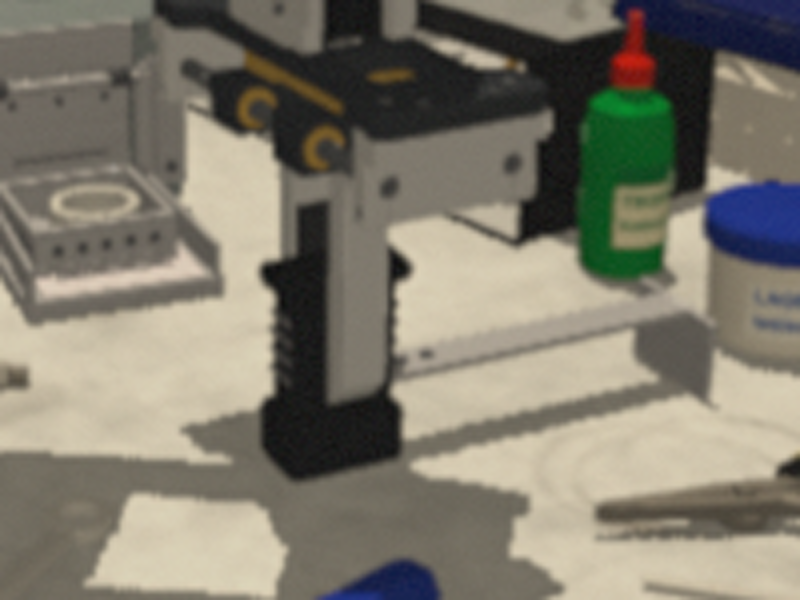

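The side view shows the pusher upright between the fingers. The opening of 25.9 mm, against a 22 mm handle, hints at contact with the foot shoulder or the cap. I'll try re-gripping 6 mm higher.

step_arm(series="0 0 0 0 -.1;0 0 0 0 -.1;0 0 -.24 0 -.1;0 0 0 0 -.1;0 0 0 0 -1;0 0 0 0 -1;0 0 0 0 -1;0 0 0 0 -1;0 0 0 0 -1", force=55)

```text
time: 9.5
ee_pos: [0.5027, -0.4631, 0.2407]
orientation: [0.996, -0.089, -0.0, 0.0]
wrist_force: [-1.5, 0.8, 0.8]
opening: 0.0251
finger_force: 54.8
```

The grip is firm on the ribbed handle. Next I'll lift 30 mm, shift into the lane axis and turn.

step_arm(series="0 0 -.4 0 -1;0 0 -.4 0 -1;0 0 -.4 0 -1;-.5 .3 0 0 -1;-.5 .3 0 0 -1;-.5 .28 0 0 -1;0 0 0 -.5 -1;0 0 0 -1 -1;0 0 0 -1 -1;0 0 0 -1 -1")

```text
time: 10.5
ee_pos: [0.4602, -0.4785, 0.2698]
orientation: [0.998, 0.064, -0.001, -0.001]
wrist_force: [0.1, -0.1, -2.6]
opening: 0.0251
finger_force: 54.8
```

step_arm(series="0 0 0 -1 -1;0 0 0 -1 -1;0 0 0 -1 -1;0 0 0 -1 -1;0 0 0 -1 -1;0 0 0 -1 -1;0 0 0 -1 -1;0 0 0 -1 -1;0 0 0 -1 -1;0 0 0 -1 -1")

```text
time: 11.5
ee_pos: [0.4603, -0.4785, 0.2699]
orientation: [0.877, 0.48, -0.0, -0.001]
wrist_force: [0.2, -0.4, -2.0]
opening: 0.0252
finger_force: 54.8
```

step_arm(series="0 0 0 -1 -1;0 0 0 -1 -1;0 0 0 -.7 -1;0 0 0 -.3 -1;0 0 0 0 -1;0 0 0 0 -1")

```text
time: 12.1
ee_pos: [0.4613, -0.4783, 0.2704]
orientation: [0.808, 0.589, -0.0, -0.0]
wrist_force: [0.1, 0.3, -1.9]
opening: 0.0255
finger_force: 54.8
```

```bash
python3 - <<'E'
from h import *
from scipy.spatial.transform import Rotation as R
s=r.state();M=R.from_quat(s["orientation"]).as_matrix();print(s["ee_pos"],np.degrees(np.arctan2(M[1,0],M[0,0])),s["wrist_force"],s["opening"])
f=optics.grab_frame("top");g=optics.grab_frame("side")
k=lambda a,b:cv2.resize(a[b[2]:b[3],b[0]:b[1]],None,fx=3,fy=3,interpolation=cv2.INTER_CUBIC)
cv2.imwrite("pics/t2.png",cv2.cvtColor(np.vstack([k(f,(180,440,120,215)),k(g,(180,440,155,255))]),cv2.COLOR_RGB2BGR))
E
```

```text
[ 0.46129526 -0.47827735  0.27041939] 72.16733198887749 [ 0.14641506  0.26330595 -1.91500403] 0.025477486214523115
```

View pics/t2.png

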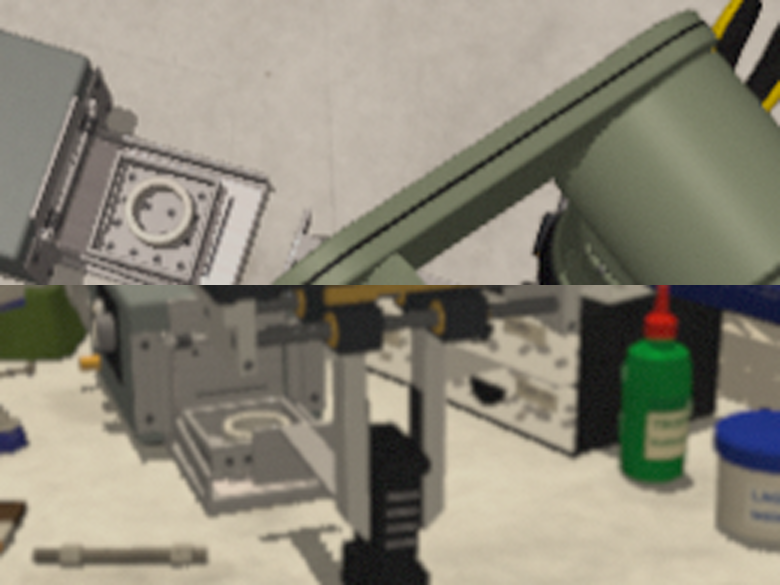

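The blade shows at crop (290–310, 212–262), just outside the plate edge at (270,185). The side view shows the pusher upright in the grip. I'll compare this with where the blade should be.

```bash
python3 - <<'E'
from h import *
a=np.radians(72.2);u=np.array([np.cos(a),np.sin(a)]);n=np.array([-u[1],u[0]])
h=np.array([.4613,-.4783]);W=np.array([.5555,-.1828])
d=h-W;print("handle in washer",d@u,d@n)
for l in(-.025,0,.025):
    for z in (.066,.030):
        p=proj("top",[*(h+.165*u+l*n),z]);q=proj("top",[*(h+.165*u+l*n),z]);print(l,z,((p-[180,120])*3).round(0))
for x in(0,4): pass
# washer checks: projected features in crop c coordinates
for nm,x,y,z in[("plate edge R",-.115,-.048,.012),("plate edge L",-.115,.048,.012),("guide tip R",-.115,-.0425,.027),("roof R",.004,-.067,.105),("roof L",.004,.067,.105)]:
    print(nm,((proj("top",[*(W+x*u+y*n),z])-[180,105])*4).round(0))
E
```

```text
handle in washer -0.31015073328282655 -0.0006423738202882536
-0.025 0.066 [306. 209.]
-0.025 0.03 [306. 221.]
0 0.066 [293. 246.]
0 0.03 [294. 257.]
0.025 0.066 [281. 284.]
0.025 0.03 [282. 294.]
plate edge R [363. 302.]
plate edge L [303. 486.]
guide tip R [359. 305.]
roof R [122. 139.]
roof L [ 24. 414.]
```

step_arm(series="0 0 .27 0 -1;0 0 .27 0 -1;.4 0 0 0 -1;.4 0 0 0 -1;.4 0 0 0 -1;.4 0 0 0 -1;.2 0 0 0 -1;.2 0 0 0 -1;.2 0 0 0 -1;.2 0 0 0 -1")

```text
time: 13.2
ee_pos: [0.4802, -0.421, 0.2574]
orientation: [0.808, 0.59, -0.0, 0.0]
wrist_force: [-1.3, -1.6, -1.7]
opening: 0.0255
finger_force: 54.8
```

step_arm(series=".24 0 0 0 -1;.24 0 0 0 -1;.24 0 0 0 -1;.24 0 0 0 -1;.24 0 0 0 -1")

```text
time: 13.7
ee_pos: [0.4895, -0.3927, 0.2578]
orientation: [0.808, 0.59, -0.0, 0.001]
wrist_force: [-1.0, -4.5, -1.1]
opening: 0.0259
finger_force: 54.8
```

```bash
python3 - <<'E'
from h import *
s=r.state();W=np.array([.5555,-.1828]);a=np.radians(72.2);u=np.array([np.cos(a),np.sin(a)])
print((s["ee_pos"][:2]-W)@u,(s["ee_pos"][:2]-W)@np.array([-u[1],u[0]]),s["wrist_force"],s["wrist_force"][:2]@u,s["ee_pos"][2])
f=optics.grab_frame("top");g=optics.grab_frame("side")
k=lambda a,b:cv2.resize(a[b[2]:b[3],b[0]:b[1]],None,fx=3,fy=3,interpolation=cv2.INTER_CUBIC)
cv2.imwrite("pics/t3.png",cv2.cvtColor(np.vstack([k(f,(150,410,120,220)),k(g,(180,440,155,250))]),cv2.COLOR_RGB2BGR))
E
```

```text
-0.22001013283556609 -0.0013471073504099991 [-1.03670573 -4.53439078 -1.14279965] -4.634242814388038 0.2578062183247747
```

View pics/t3.png

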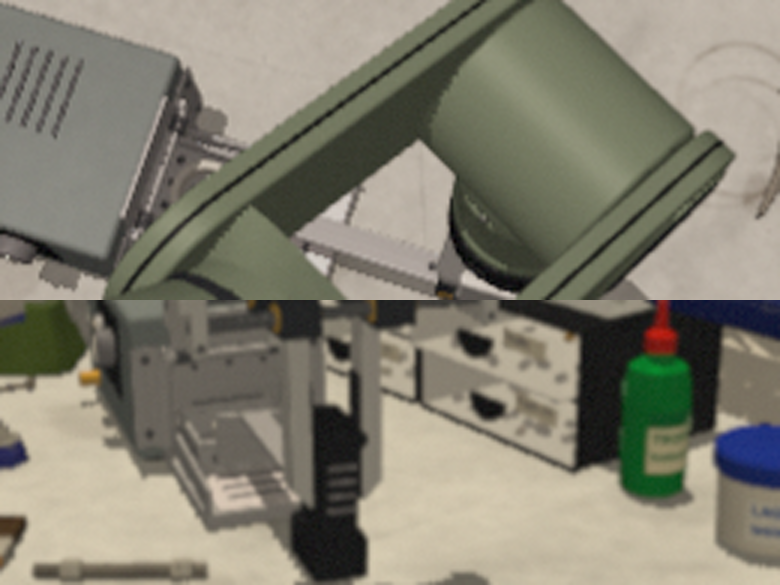

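The tray is moving straight and has just met the flap, at about 4.6 N. I'll carry on in small steps.

step_arm(series=".22 0 0 0 -1;.22 0 0 0 -1;.22 0 0 0 -1;.22 0 0 0 -1;.22 0 0 0 -1;.22 0 0 0 -1")

```text
time: 14.4
ee_pos: [0.4993, -0.3616, 0.2577]
orientation: [0.808, 0.589, -0.001, 0.001]
wrist_force: [-1.1, -4.9, 0.7]
opening: 0.0252
finger_force: 54.8
```

step_arm(series=".22 0 0 0 -1;.22 0 0 0 -1;.22 0 0 0 -1;.22 0 0 0 -1;.22 0 0 0 -1;.22 0 0 0 -1")

```text
time: 15.0
ee_pos: [0.5095, -0.329, 0.2571]
orientation: [0.808, 0.59, -0.0, -0.0]
wrist_force: [-1.9, -4.9, -0.8]
opening: 0.0254
finger_force: 54.8
```

step_arm(series=".2 0 0 0 -1;.2 0 0 0 -1;.2 0 0 0 -1;.2 0 0 0 -1;.2 0 0 0 -1;.2 0 0 0 -1;.2 0 0 0 -1;.2 0 0 0 -1")

```text
time: 15.8
ee_pos: [0.5217, -0.2915, 0.2572]
orientation: [0.808, 0.59, -0.0, 0.001]
wrist_force: [-1.4, -5.4, -1.4]
opening: 0.0251
finger_force: 54.8
```

step_arm(series=".1 0 0 0 -1;.1 0 0 0 -1;.1 0 0 0 -1")

```text
time: 16.1
ee_pos: [0.5239, -0.284, 0.257]
orientation: [0.808, 0.59, -0.0, 0.0]
wrist_force: [-1.8, -4.1, -1.9]
opening: 0.0251
finger_force: 54.8
```

step_arm(series=".1 0 0 0 -1;.1 0 0 0 -1;.1 0 0 0 -1")

```text
time: 16.4
ee_pos: [0.5262, -0.2768, 0.2569]
orientation: [0.808, 0.59, -0.0, -0.0]
wrist_force: [-2.1, -4.3, -2.9]
opening: 0.0255
finger_force: 54.8
```

step_arm(series=".08 0 0 0 -1;.08 0 0 0 -1")

```text
time: 16.6
ee_pos: [0.5274, -0.273, 0.257]
orientation: [0.808, 0.59, -0.0, -0.0]
wrist_force: [-0.7, -3.4, -1.8]
opening: 0.0253
finger_force: 54.8
```

Tray centre is about 0.106 m, with no stop felt yet.

step_arm(series=".08 0 0 0 -1;.08 0 0 0 -1;.08 0 0 0 -1")

```text
time: 16.9
ee_pos: [0.5292, -0.2674, 0.2571]
orientation: [0.808, 0.59, -0.0, -0.0]
wrist_force: [-1.4, -3.8, -2.2]
opening: 0.0256
finger_force: 54.8
```

step_arm(series=".08 0 0 0 -1;.08 0 0 0 -1")

```text
time: 17.1
ee_pos: [0.5305, -0.2636, 0.2571]
orientation: [0.808, 0.59, -0.0, -0.0]
wrist_force: [-1.9, -4.1, -2.0]
opening: 0.0251
finger_force: 54.8
```

step_arm(series=".08 0 0 0 -1;.08 0 0 0 -1")

```text
time: 17.3
ee_pos: [0.5317, -0.2598, 0.2571]
orientation: [0.808, 0.59, -0.0, -0.0]
wrist_force: [-1.7, -3.7, -2.3]
opening: 0.0255
finger_force: 54.8
```

step_arm(series=".08 0 0 0 -1;.08 0 0 0 -1")

```text
time: 17.5
ee_pos: [0.5329, -0.256, 0.2571]
orientation: [0.808, 0.59, -0.0, -0.0]
wrist_force: [-0.5, -3.9, -1.9]
opening: 0.0253
finger_force: 54.8
```

Tray centre is now about 0.1235 m.

step_arm(series=".06 0 0 0 -1;.06 0 0 0 -1")

```text
time: 17.7
ee_pos: [0.5338, -0.2531, 0.2571]
orientation: [0.808, 0.59, -0.0, -0.0]
wrist_force: [-0.3, -3.9, -3.0]
opening: 0.0255
finger_force: 54.8
```

step_arm(series=".06 0 0 0 -1;.06 0 0 0 -1")

```text
time: 17.9
ee_pos: [0.5347, -0.2503, 0.2571]
orientation: [0.808, 0.59, -0.0, -0.0]
wrist_force: [-1.5, -3.5, -2.5]
opening: 0.0253
finger_force: 54.8
```

step_arm(series=".06 0 0 0 -1;.06 0 0 0 -1")

```text
time: 18.1
ee_pos: [0.5356, -0.2486, 0.2577]
orientation: [0.808, 0.59, -0.001, 0.001]
wrist_force: [-3.8, -10.2, -0.1]
opening: 0.0253
finger_force: 54.8
```

step_arm(series=".06 0 0 0 -1;.06 0 0 0 -1")

```text
time: 18.3
ee_pos: [0.5365, -0.2475, 0.2587]
orientation: [0.807, 0.59, -0.002, 0.003]
wrist_force: [-5.7, -14.6, 2.3]
opening: 0.0253
finger_force: 54.8
```

I've felt the stop: the force along the lane is up from about 4 to about 15.6 N. I'll hold briefly and read it again.

step_arm(series="0 0 0 0 -1;0 0 0 0 -1;0 0 0 0 -1")

```text
time: 18.6
ee_pos: [0.5364, -0.2476, 0.2588]
orientation: [0.807, 0.59, -0.002, 0.003]
wrist_force: [-5.9, -12.1, -0.3]
opening: 0.0254
finger_force: 54.8
```

step_arm(series="-.1 0 0 0 -1;-.2 0 0 0 -1;-.3 0 0 0 -1;-.4 0 0 0 -1;-.4 0 0 0 -1;-.4 0 0 0 -1;-.4 0 0 0 -1;-.4 0 0 0 -1;-.4 0 0 0 -1;-.4 0 0 0 -1")

```text
time: 19.6
ee_pos: [0.5104, -0.3277, 0.2579]
orientation: [0.808, 0.589, -0.0, 0.001]
wrist_force: [-0.1, -2.9, -2.6]
opening: 0.0255
finger_force: 54.8
```

step_arm(series="-.4 0 0 0 -1;-.4 0 0 0 -1;-.4 0 0 0 -1;-.4 0 0 0 -1;-.4 0 0 0 -1;-.4 0 0 0 -1;-.6 0 0 0 -1;-.6 0 0 0 -1;-.6 0 0 0 -1;-.6 0 0 0 -1")

```text
time: 20.6
ee_pos: [0.4736, -0.4414, 0.2571]
orientation: [0.808, 0.589, -0.0, 0.0]
wrist_force: [0.3, -0.1, -3.0]
opening: 0.0253
finger_force: 54.8
```

step_arm(series="-.6 0 0 0 -1;-.6 0 0 0 -1;0 0 0 0 -1;0 0 0 0 -1")

```text
time: 21.0
ee_pos: [0.4647, -0.4688, 0.257]
orientation: [0.808, 0.589, 0.0, -0.0]
wrist_force: [0.2, 0.4, -3.0]
opening: 0.0252
finger_force: 54.8
```

```bash
python3 - <<'E'
from h import *
s=r.state();W=np.array([.5555,-.1828]);a=np.radians(72.2);u=np.array([np.cos(a),np.sin(a)])
print((s["ee_pos"][:2]-W)@u,s["wrist_force"],s["ee_pos"][2])
f=optics.grab_frame("top");g=optics.grab_frame("side")
k=lambda a,b:cv2.resize(a[b[2]:b[3],b[0]:b[1]],None,fx=3,fy=3,interpolation=cv2.INTER_CUBIC)
cv2.imwrite("pics/t4.png",cv2.cvtColor(np.vstack([k(f,(180,440,120,205)),k(g,(180,440,145,260))]),cv2.COLOR_RGB2BGR))
E
```

```text
-0.3001004521736593 [ 0.15692345  0.42343654 -3.03646062] 0.2569704056152232
```

View pics/t4.png

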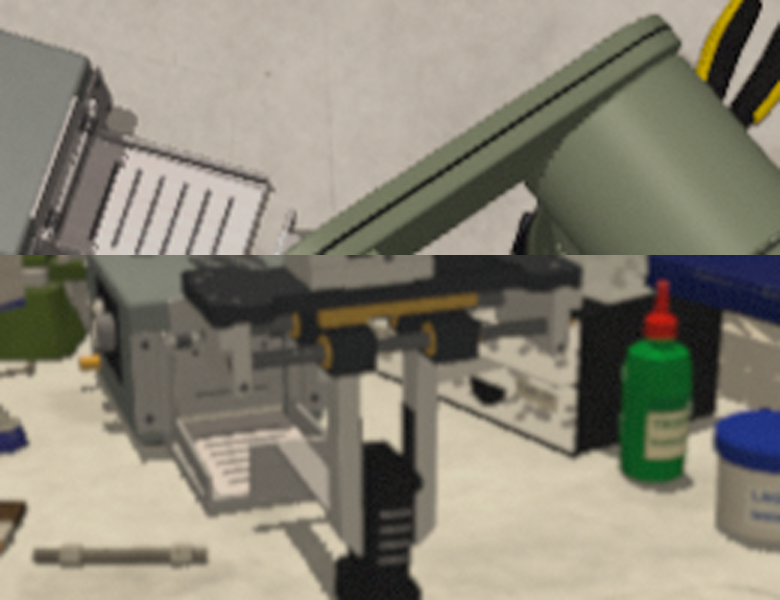

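The infeed is empty, the flap looks shut and the pusher is clear of the plate. I'll back off 15 mm more and set it down.

step_arm(series="-.3 0 0 0 -1;-.3 0 0 0 -1;0 0 .2 0 -1;0 0 .2 0 -1;0 0 .1 0 -1;0 0 .06 0 -1;0 0 .04 0 -1;0 0 0 0 -1")

```text
time: 21.9
ee_pos: [0.4604, -0.4827, 0.242]
orientation: [0.808, 0.59, 0.0, -0.0]
wrist_force: [0.8, 0.6, -1.9]
opening: 0.0254
finger_force: 54.8
```

step_arm(series="0 0 .04 0 -1;0 0 .04 0 -1;0 0 0 0 -1")

```text
time: 22.2
ee_pos: [0.4605, -0.483, 0.2407]
orientation: [0.808, 0.59, 0.0, 0.0]
wrist_force: [-0.4, -0.1, 0.1]
opening: 0.0255
finger_force: 54.8
```

It has touched down: the weight is off the wrist. I'll release it and rise.

step_arm(series="0 0 .02 0 -1;0 0 0 0 -.2;0 0 0 0 0;0 0 0 0 .4;0 0 0 0 .4;0 0 0 0 .4;0 0 0 0 .4")

```text
time: 22.9
ee_pos: [0.4604, -0.4828, 0.2396]
orientation: [0.808, 0.59, 0.0, -0.0]
wrist_force: [-0.5, 0.4, 0.1]
opening: 0.0655
finger_force: 0.0
```

step_arm(series="0 0 -.4 0 .4;0 0 -.4 0 .4;0 0 -.8 0 .4;0 0 -.8 0 .4;0 0 -.8 0 .4;0 0 -1 0 .4;0 0 -1 0 .4;0 0 -1 0 .4;0 0 -1 0 .4;0 0 -1 0 .4")

```text
time: 23.9
ee_pos: [0.4602, -0.4826, 0.4473]
orientation: [0.808, 0.59, 0.0, 0.001]
wrist_force: [0.4, -0.0, -0.2]
opening: 0.0658
finger_force: 0.0
```

step_arm(series="-1 0 0 0 .4;-1 0 0 0 .4;-1 0 0 0 .4;-1 0 0 0 .4;-1 0 0 0 .4;0 0 0 0 .4;0 0 0 0 .4;0 0 0 0 .4")

```text
time: 24.7
ee_pos: [0.4228, -0.6009, 0.4453]
orientation: [0.807, 0.59, 0.0, 0.0]
wrist_force: [0.5, 0.6, 0.1]
opening: 0.066
finger_force: 0.0
```

```bash
python3 - <<'E'
from h import *
f=optics.grab_frame("top");g=optics.grab_frame("side")
k=lambda a,b:cv2.resize(a[b[2]:b[3],b[0]:b[1]],None,fx=2.5,fy=2.5,interpolation=cv2.INTER_CUBIC)
cv2.imwrite("pics/t5.png",cv2.cvtColor(np.vstack([k(f,(150,450,120,240)),k(g,(160,460,145,265))]),cv2.COLOR_RGB2BGR))
print(r.state()["time"],r.state()["ee_pos"])
E
```

```text
24.8 [ 0.42299462 -0.60073904  0.44525966]
```

View pics/t5.png

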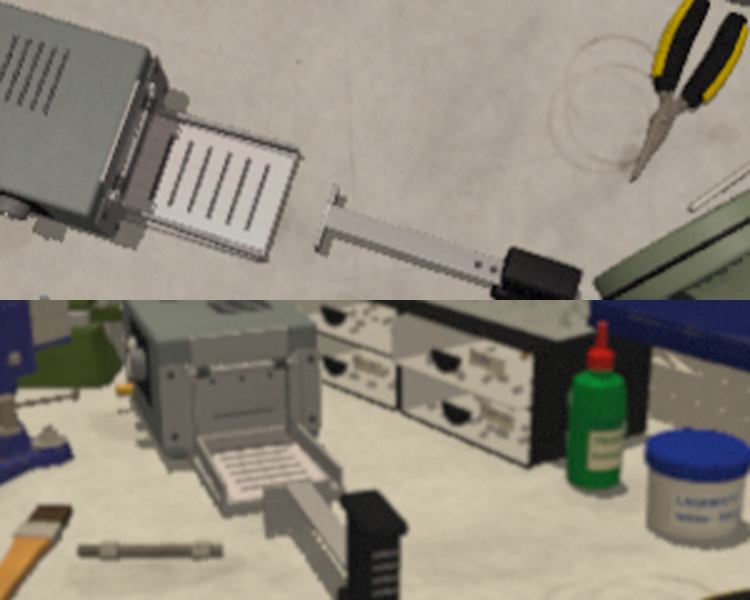

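The flap is shut, the pusher stands upright on the worktop clear of the plate (blade at about (325,220) in the top view), and the axle and brush haven't moved. I'll hand in the job.

```bash
python3 -c "
from workcell import ticket
print(ticket.sign_off())"
```

```text
the job is handed in; nothing more can be done
None
```

The job is handed in at about 25 s: I pushed the tray in until I felt the end stop (about 13 N total push while held), the flap looks shut behind it, and the pusher stands upright on the worktop; the cup inside can't be seen, and the sign-off returned no verdict.

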